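# Lock a column cartridge in its spring clamp

### The arm

A 6-joint arm with a two-finger parallel gripper is mounted at the origin on the work surface. World frame = base frame: x ahead of the robot, y to its left, z up, the work surface at z = 0. Lengths are in m, angles in rad, forces in N, time in s.
With the tool pointing down it reaches from about 0.35 to 0.775 m from the base axis. Payload 7.3 kg.
Tool frame: the origin (TCP) lies at the very end of the fingers, on their centre line; the grasp point (between the pads) lies 19 mm behind it; z points along the fingers, y is the line along which they close (so a half turn about z gives the same grasp; the last joint's range is limited). The gripper opens to 92 mm and grips with 3 to 60 N. Pads are 19 mm wide; open, the fingers measure 130 mm over their backs; the gripper's body (75 mm by 190 mm) begins 47 mm behind the grasp point.
Start: joints at [0.978, 0.342, 1.524, -0, 1.275, -0.146], TCP at [0.227, 0.473, 0.19] pointing down, gripper open.
Joint ranges: [-2.53, 2.53], [-0.77, 2.02], [0.04, 2.7], [-1, 4.14], [0.28, 2.66], [-3.11, 3.11]. Speed limits (rad/s): [2.57, 2.57, 3.14, 3.14, 3.14, 3.14].

### API

Orientations are given as [roll, pitch, yaw] about the fixed x, y, z axes, in that order (R = Rz(yaw) Ry(pitch) Rx(roll)).
In Python, from cell import * gives the robot as it stands.
- The arm moves only by the tool step_arm, never from a script. Its argument "commands" is a list of rows, each a list of 7 numbers: the opening, from 0 (shut) to 1 (fully open), then the shift along the world's x, y, z in cm, then the turn, a rotation vector about the world's x, y, z in rad. A call has 1 to 5 rows; each row is the pose to reach, as a shift and turn from the pose commanded when the call began; what a row does not reach only later rows make up. A row lasts 1/12 s, in which the tool goes at most 41.7 mm and 7.16 degrees, less where a joint would pass 70% of its speed; a pose out of reach is approached as far as the arm can. A call with a gripper value outside its range is refused whole. The fingers move at their own pace and stop on an object; "grip_force" is the grip in N (left out, the last holds). Time passes only in rows, so rows that repeat a pose let the fingers close. It gives the time, the measured TCP pose, the force, the opening and the grip force at its end, in the units of the state.
- observe(): the state, without advancing time (a new reading comes with each control period).
- read_camera(name): name is "scene" or "side" or "wrist"; returns the picture (384x512x3 uint8, red, green, blue); there is no depth.
- camera_model(name): a dict with "vfov" (degrees; the focal length in pixels is half the picture's height over the tangent of half this angle, whatever the lens; pixels are square), "cx", "cy" (the principal point, pixels), "k1" (the pictures are not rectified: a ray, as slopes to the right and down, at radius r is drawn at 1 + k1 r^2 times it, then the intrinsics apply), "world_to_cam" (4x4, takes a point from world to camera coordinates). Camera axes: x right, y up, looking along -z (the intrinsics and any distortion apply to the point x, -y, -z); pixel columns grow to the right and rows downward; lengths in m; the calibration is good to about 2 mm. A picture is of the moment at which its call begins: read the wrist's pose just before it. camera_model takes no time and is no camera call; for the wrist camera it gives the pose at the moment of the call.
- hand_in(): hands the job in; it is judged then, once.
The state is a dict: "time": time; "qpos": joint angles; "qvel": joint speeds; "joint_efforts": joint torques, N m; "tool_pos": TCP position; "tool_rot": TCP orientation; "contact_force": force on the tool from outside, world axes, zero at the start; "torque": the same for the moment, N m; "opening": finger opening in m; "grip_force": force on a finger pad.
Only numpy, scipy, OpenCV 4.12 (cv2) and the standard library are available. Lean on these libraries where they do the work, as an engineer would, in place of code of your own. Each camera call takes 0.05 s, during which the arm holds its last target. There are 200 camera calls.

### The job

Two cartridge clamps stand on the bench; one has a column cartridge lying in it. On that one, push the spring-loaded plunger fully down onto the cartridge and, while it is down, slide the steel keeper bolt home into the slot of the cheek so that the plunger stays trapped when you let go. Do not touch the empty clamp.

Things in the scene. Friction and masses are not known exactly. Their poses are not given: they have to be found in the camera images.
- clamp: Loaded clamp, fixed: aluminium base 100 x 130 x 12 mm; pink cartridge (29 mm thick, 170 long, white ends) lies in it along x, out at both ends. Origin: on the bench under its middle; z up. Over the cartridge a white plunger plate 50 x 84 mm, top 76 mm up at rest. At its +y side a cheek 56 mm wide (x), y +45 to +63 mm, 85 mm high, with a slot 36 mm wide, 57 to 71 mm above the bench.
- fin (a point): Middle of the top of the loaded clamp's black upright grip fin: 14 mm thick in the clamp's x, 34 mm long in y, 24 mm high, top 108 mm above the bench at rest. It is part of the keeper, a steel bolt plate 30 (x) x 80 (y) x 8 mm lying on the plunger plate. With keeper and plunger at 0 it lies at x 0, y -15 mm, z 108 mm of the clamp. It goes down with the plunger and along y with the keeper.
- plunger (a joint): Loaded clamp's plunger, m: 0 up (rest), 0.018 fully down at its stop. Spring: 5 N at rest, 11 N fully down. The keeper rides on it, so pressing the keeper or its fin presses the plunger. The bolt fits the slot only with the plunger more than 0.013 down; higher, it runs against the cheek. Let go with the bolt in the slot, the plunger rises to about 0.013 and is held.
- keeper (a joint): How far the loaded clamp's keeper bolt is slid along the clamp's +y, towards the slotted cheek, m: 0 to 0.004 at the start, 0.030 fully home at its stop, its tip then showing 7 mm beyond the cheek. The tip enters the slot from 0.005 on. It stays where it is left (sliding friction about 1.5 N).
- spare_clamp: The other clamp, fixed, of the same make and size but empty: no cartridge in it. Origin and axes as for the loaded clamp. Not to be touched.
Things that resemble listed ones, but are neither listed nor needed, are in the scene too. Leave any purple or red look-alike of the clamp alone.

How it is judged:
By the outcome, as a careful person would: the job done as asked, in the order asked, and still so for the second after the job is handed in, with the robot touching nothing.
It also fails if it takes over 32 s, if anything falls off the work surface, if the arm or the gripper's body presses on something with over 40 N, if the wrist force passes 120 N, or if a joint passes its speed limit or range.

## Working session

There is one attempt and no reset: what is moved stays moved. The work goes in short steps, Python scripts to look and compute and a tool call to move; the robot and the scene stay as the last step left them, time stands still between calls to the robot, and variables do not carry over. Pictures are saved under pics/ and viewed, at most 12 in all, crops included, and the job is handed in when it is done.

Besides the shell and the picture viewer there is one more tool, called after "Call:" as name(argument=value, ...) on one line, values as JSON. step_arm: Moves the arm, as the interface text tells. Its arguments: {"type":"object","properties":{"commands":{"type":"array"},"grip_force":{"type":"number"}},"required":["commands"]}

```bash
mkdir -p pics
cat > h.py <<'E'
from cell import *
import numpy as np, cv2
def shot(n,f):
    m=camera_model(n); im=read_camera(n); cv2.imwrite('pics/'+f,im[:,:,::-1]); return im,m
def ray(m,u,v):
    f=192/np.tan(np.radians(m['vfov'])/2)
    d=np.array([(u-m['cx'])/f,(v-m['cy'])/f]); p=d.copy()
    for _ in range(30): p=d/(1+m['k1']*(p@p))
    T=np.array(m['world_to_cam']); R=T[:3,:3]; c=-R.T@T[:3,3]
    return c,R.T@np.array([p[0],-p[1],-1])
def onz(m,u,v,z):
    c,d=ray(m,u,v); return c+d*(z-c[2])/d[2]
def proj(m,P):
    f=192/np.tan(np.radians(m['vfov'])/2); T=np.array(m['world_to_cam'])
    q=T[:3,:3]@np.array(P)+T[:3,3]; s=np.array([q[0],-q[1]])/-q[2]; s=s*(1+m['k1']*(s@s))
    return s*f+[m['cx'],m['cy']]
E
python3 - <<'E'
from h import *
a,_=shot('scene','a.png'); b,_=shot('side','b.png')
cv2.imwrite('pics/ab.png',cv2.resize(np.hstack([a,b])[:,:,::-1],(800,300)))
for n in('scene','side'):
    m=camera_model(n);print(n,m['vfov'],m['k1'],ray(m,256,192))
s=observe();print(s)
E
```

```text
scene 46.90320441102231 -0.1560799760415652 (array([1.26574178, 0.10589576, 0.8395295 ]), array([-0.71894176, -0.08057813, -0.69039867]))
side 49.32793749463527 0.02671742172615714 (array([-0.04013584, -0.58483955,  0.59346311]), array([ 0.57388294,  0.62433737, -0.53000808]))
{'time': 0.1, 'qpos': array([ 9.78014986e-01,  3.42640051e-01,  1.52493200e+00, -3.73591434e-05,
        1.27540615e+00, -1.45997965e-01]), 'qvel': array([ 3.67431516e-04, -9.78104774e-04, -1.83414160e-03,  1.81795200e-03,
       -5.06457837e-05, -4.72380369e-04]), 'joint_efforts': array([ 1.06653923e-03, -4.32007170e+01, -2.44693226e+01,  7.19192787e-02,
        5.26634278e-02, -7.75079593e-05]), 'tool_pos': array([0.22658713, 0.47311729, 0.18951758]), 'tool_rot': array([-3.14021665e+00, -1.66223180e-04,  2.69482006e+00]), 'contact_force': array([-0.57014528, -0.08998789, -0.00354384]), 'torque': array([ 0.00833458, -0.00539865, -0.02248151]), 'grip_force': 0.0, 'opening': 0.09134124250156687}
```

View pics/a.png

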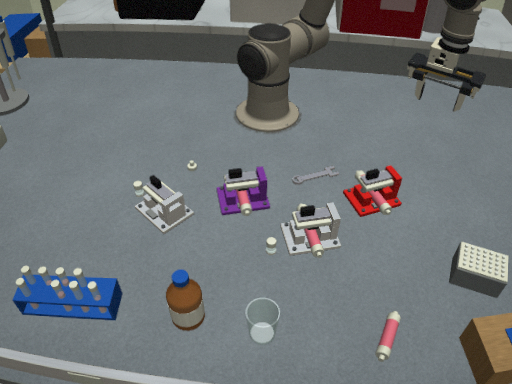

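View pics/b.png

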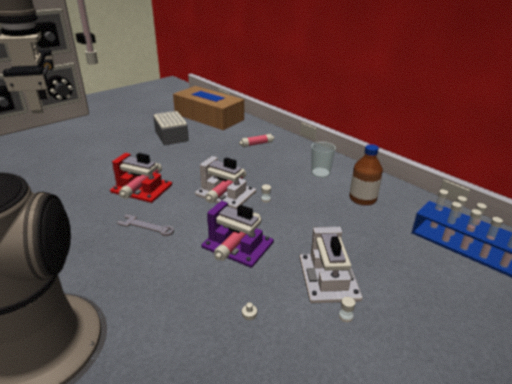

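Candidates in the scene view: the aluminium clamp with the pink cartridge at (311,228), the empty aluminium one at (163,202), purple at (243,190) and red at (374,190). I choose (311,228). In the side view it is at (227,180). I'll check it in a close crop.

Run:
```python
import cv2,numpy as np
a=cv2.imread('pics/a.png')[190:265,270:350]; b=cv2.imread('pics/b.png')[145:220,185:265]
f=lambda i:cv2.resize(i,(400,375),interpolation=cv2.INTER_CUBIC)
cv2.imwrite('pics/c.png',np.hstack([f(a),f(b)]))
```

```text
(no output)
```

View pics/c.png

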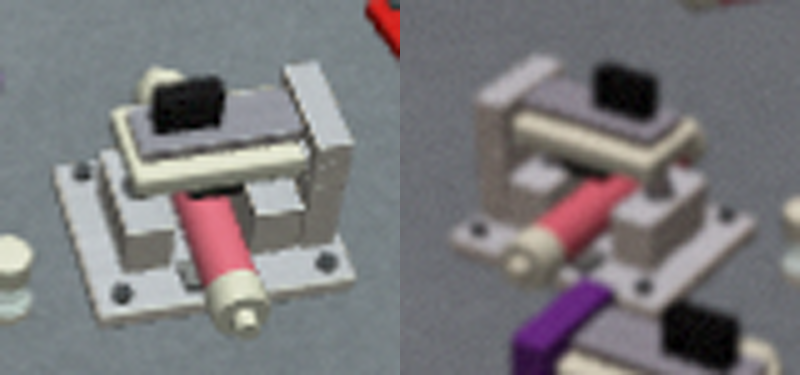

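The crop confirms it: aluminium, pink cartridge in place, black fin, cheek on the image right (about world +y). I'll fit its pose from the corners.

Run:
```python
from h import *
from scipy.optimize import least_squares
ms,md=camera_model('scene'),camera_model('side')
S=[((28,45,85),(330,148)),((28,63,85),(353,142)),((-28,45,85),(283,67)),((-28,63,85),(318,63)),((50,-65,12),(98,313)),((50,65,12),(355,268)),((-50,-65,12),(55,166))]
D=[((-28,45,85),(478,100)),((-28,63,85),(475,98)),((28,63,85),(530,55)),((28,45,85),(562,60)),((50,-65,12),(755,220)),((-50,-65,12),(660,302)),((-50,65,12),(450,232))]
D=[d for d in D if d[1]!=(475,98)]
FS=(188,86);FD=(628,74)
def w(q,p):
    p=np.array(p)/1000;c,s=np.cos(q[2]),np.sin(q[2]);return [q[0]+c*p[0]-s*p[1],q[1]+s*p[0]+c*p[1],p[2]]
def res(q):
    r=[]
    for P,u in S: r.append(proj(ms,w(q,P))-[270+u[0]/5,190+u[1]/5])
    for P,u in D: r.append(proj(md,w(q,P))-[185+(u[0]-400)/5,145+u[1]/5])
    P=(0,-15+q[3]*1000,108)
    r.append(proj(ms,w(q,P))-[270+FS[0]/5,190+FS[1]/5]); r.append(proj(md,w(q,P))-[185+(FD[0]-400)/5,145+FD[1]/5])
    return np.array(r)
q0=onz(ms,311,235,.03)
o=least_squares(lambda q:res(q).ravel(),[q0[0],q0[1],.1,0],x_scale=[.01,.01,.1,.01],loss='soft_l1')
print(o.x,w(o.x,(0,-15+o.x[3]*1000,108)));print(res(o.x).round(1).tolist())
```

```text
[ 0.53613824  0.15935967  0.31228431 -0.0006421 ] [np.float64(0.5409440127802877), np.float64(0.14447411093385953), np.float64(0.108)]
[[-1.4, -0.5], [1.3, -0.4], [0.7, -0.9], [0.7, -1.1], [-0.0, 0.7], [0.3, 1.3], [-1.2, -0.5], [3.9, 0.5], [0.4, -0.7], [-0.4, -0.0], [0.8, -0.8], [-0.4, 0.7], [-0.4, 0.2], [-0.3, 0.2], [-0.2, -0.8]]
```

Call:
step_arm(commands=[[0.5, 3.2, -3.3, 1, 0, 0, -0.08], [0.5, 6.3, -6.6, 1, 0, 0, -0.16], [0.5, 9.4, -9.9, 1, 0, 0, -0.24], [0.5, 12.5, -13.2, 1, 0, 0, -0.32], [0.5, 15.6, -16.5, 1, 0, 0, -0.4]])

```text
time: 0.52
tool_pos: [0.3701, 0.3213, 0.2]
tool_rot: [-3.141, -0.0, 2.291]
contact_force: [-0.2, 0.5, 0.3]
opening: 0.0631
grip_force: 0.0
```

Call:
step_arm(commands=[[0.5, 2.7, -2.8, 0, 0, 0, -0.07], [0.5, 5.5, -5.6, 0, 0, 0, -0.14], [0.5, 8.3, -8.5, 0, 0, 0, -0.21], [0.5, 11, -11.3, 0, 0, 0, -0.28], [0.5, 13.5, -14, 0, 0, 0, -0.34]])

```text
time: 0.93
tool_pos: [0.5054, 0.1809, 0.1998]
tool_rot: [-3.141, -0.0, 1.951]
contact_force: [-0.0, 0.8, -0.2]
opening: 0.0456
grip_force: 0.0
```

Call:
step_arm(commands=[[0.5, 1.2, -1.2, 0, 0, 0, -0.04], [0.5, 2.3, -2.4, 0, 0, 0, -0.072], [0.5, 2.3, -2.4, 0, 0, 0, -0.072], [0.5, 2.3, -2.4, 0, 0, 0, -0.072]])

```text
time: 1.27
tool_pos: [0.5272, 0.1584, 0.1995]
tool_rot: [-3.14, -0.0, 1.882]
contact_force: [-0.9, 0.0, -0.5]
opening: 0.0459
grip_force: 0.0
```

Run:
```python
from h import *
s=observe();print(s['time'],s['tool_pos'],s['tool_rot'],s['opening'],s['contact_force'])
im,m=shot('wrist','w.png')
for p in [(.541,.1445,.108)]: print(proj(m,p))
cv2.imwrite('pics/w2.png',cv2.resize(im[:,:,::-1],(800,600)))
```

```text
1.2667 [0.52721105 0.15836739 0.19950341] [-3.14035035e+00 -4.59814126e-04  1.88191359e+00] 0.0459119307698854 [-0.89861074  0.03449637 -0.5009774 ]
[263.79024216 204.79993665]
```

View pics/w2.png

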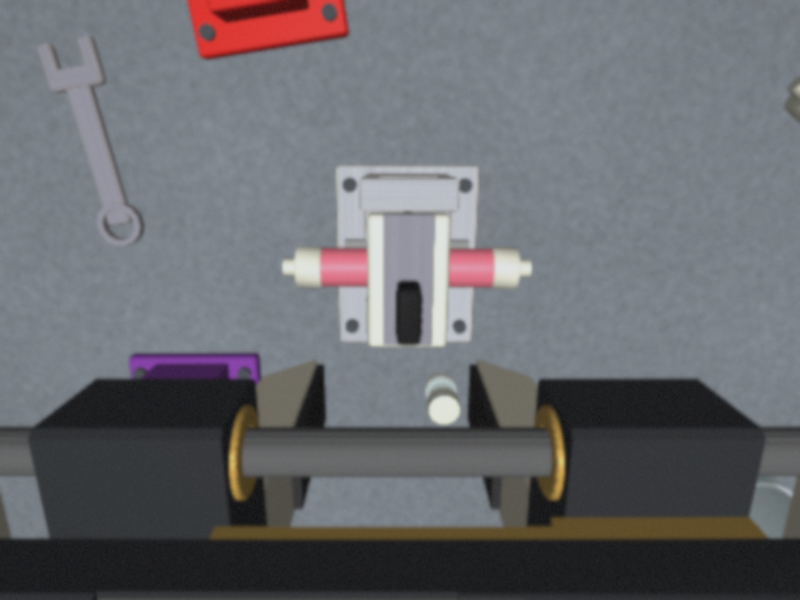

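The wrist view shows the fin at about (409,316) in the enlarged picture against a predicted (412,320). It is aligned with the fingers, so I'll move over it and go down.

Call:
step_arm(commands=[[0.5, 1.35, -1.4, 0, 0, 0, 0], [0.5, 1.35, -1.4, -3, 0, 0, 0], [0.5, 1.35, -1.4, -6, 0, 0, 0], [0.5, 1.35, -1.4, -8, 0, 0, 0], [0.5, 1.35, -1.4, -8, 0, 0, 0]])

```text
time: 1.73
tool_pos: [0.537, 0.1456, 0.116]
tool_rot: [-3.133, -0.002, 1.885]
contact_force: [-0.8, 1.3, -1.0]
opening: 0.0462
grip_force: 0.0
```

Run:
```python
from h import *
s=observe();print(s['time'],s['tool_pos'],s['contact_force'])
w,_=shot('wrist','w3.png'); a,_=shot('scene','a3.png'); b,_=shot('side','b3.png')
f=lambda i:cv2.resize(i,(400,375),interpolation=cv2.INTER_CUBIC)
cv2.imwrite('pics/c3.png',np.hstack([f(a[180:265,265:355]),f(b[130:220,180:276])])[:,:,::-1])
```

```text
1.7333 [0.53701456 0.14559363 0.1160004 ] [-0.81624279  1.31569686 -0.9611315 ]
```

View pics/c3.png

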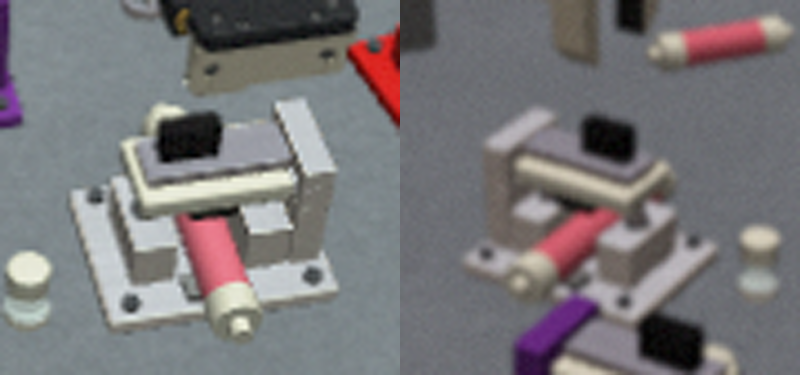

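The fingers appear higher and farther from the fin than the measured pose says. I'll compare the projected TCP with fresh pictures.

Run:
```python
from h import *
s=observe();print(s['time'],s['tool_pos'],s['contact_force'],s['qpos'])
for n in('scene','side'):
    m=camera_model(n);print(n,proj(m,s['tool_pos']),proj(m,(.5272,.1584,.1995)))
w,_=shot('wrist','w4.png'); a,_=shot('scene','a4.png'); b,_=shot('side','b4.png')
f=lambda i:cv2.resize(i,(400,375),interpolation=cv2.INTER_CUBIC)
cv2.imwrite('pics/c4.png',np.hstack([f(a[145:265,255:383]),f(b[90:210,164:292])])[:,:,::-1])
s=observe();print(s['time'],s['tool_pos'],s['tool_rot'])
```

```text
1.8833 [0.5411664  0.14576775 0.12149369] [ 0.45552464 -0.50864053  0.23605516] [ 1.26290532e-01  4.66896895e-01  1.52849137e+00  1.36832660e-04
  1.14443174e+00 -1.87273821e-01]
scene [308.33971493 203.41143773] [317.33326002 174.35903552]
side [230.01494263 153.97435618] [221.58439084 124.58853461]
2.0333 [0.54173093 0.14535031 0.12193495] [3.13835549e+00 5.81567750e-04 1.88350928e+00]
```

View pics/c4.png

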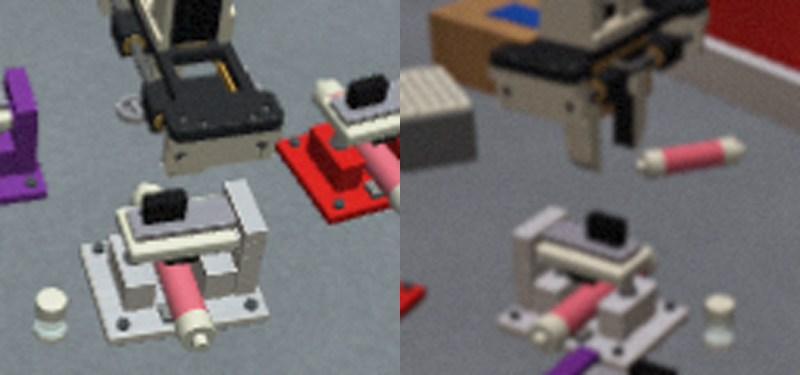

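Run:
```python
from h import *
from scipy.spatial.transform import Rotation as Ro
s=observe();R=Ro.from_euler('xyz',s['tool_rot']).as_matrix()
ms,md=camera_model('scene'),camera_model('side')
for t in [(0,.032,0),(0,-.032,0),(.0375,.095,-.066),(-.0375,.095,-.066),(.0375,-.095,-.066),(-.0375,-.095,-.066)]:
    P=s['tool_pos']+R@np.array(t);a=proj(ms,P);b=proj(md,P)
    print(t,P.round(3),((a-[255,145])/.32).round(),((b-[164,90])/.32+[400,0]).round())
```

```text
(0, 0.032, 0) [0.572 0.155 0.122] [178. 214.] [629. 184.]
(0, -0.032, 0) [0.511 0.136 0.122] [154. 153.] [585. 215.]
(0.0375, 0.095, -0.066) [0.62  0.21  0.188] [269. 204.] [630.  74.]
(-0.0375, 0.095, -0.066) [0.643 0.139 0.188] [160. 220.] [709.  92.]
(0.0375, -0.095, -0.066) [0.44  0.152 0.188] [186.  27.] [491. 156.]
(-0.0375, -0.095, -0.066) [0.463 0.08  0.188] [90. 38.] [576. 180.]
```

Run:
```python
from h import *
from scipy.spatial.transform import Rotation as Ro
ms=camera_model('scene')
R=Ro.from_euler('xyz',[-3.14,0,2.695]).as_matrix()
for t in (.055,-.055): print('start tips',proj(ms,np.array([.2266,.4731,.1895])+R@np.array([0,t,0])))
m=camera_model('wrist');s=observe();T=np.array(m['world_to_cam']);c=-T[:3,:3].T@T[:3,3];print(c,s['tool_pos'])
q=(.5361,.1594,.3123)
def w(p):
    p=np.array(p)/1000;C,S=np.cos(q[2]),np.sin(q[2]);return [q[0]+C*p[0]-S*p[1],q[1]+S*p[0]+C*p[1],p[2]]
im=cv2.resize(cv2.imread('pics/w4.png'),(800,600))
for p in [(50,65,12),(-50,65,12),(28,63,85),(-28,63,85),(28,45,85),(-28,45,85),(7,2,108),(-7,2,108),(7,-32,108),(-7,-32,108)]:
    u=proj(m,w(p))*1.5625;cv2.circle(im,tuple(int(x) for x in u),3,(0,255,0),1)
cv2.imwrite('pics/w5.png',im)
```

```text
start tips [452.48089568 121.1505688 ]
start tips [413.9259314  108.02904141]
[0.51825699 0.21630341 0.31552634] [0.54173093 0.14535031 0.12193495]
```

View pics/w5.png

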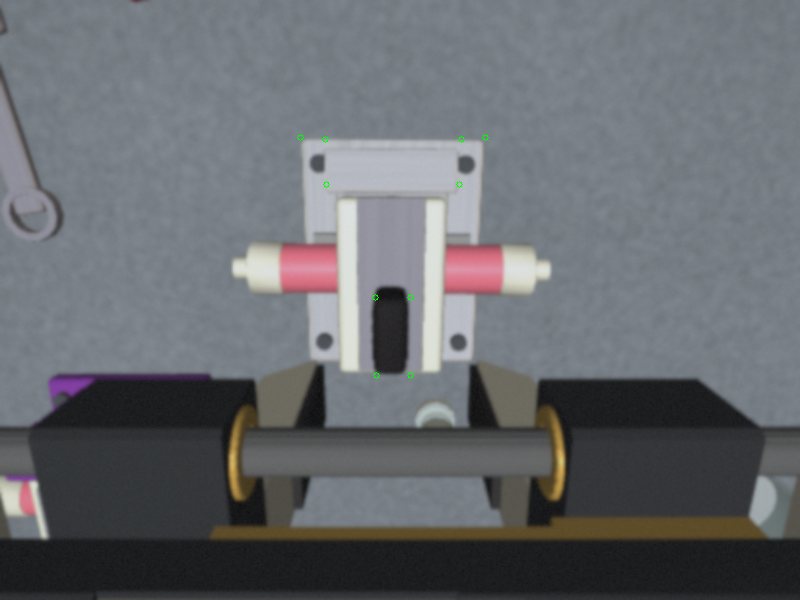

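The wrist overlay fits the clamp well, with the fin at (391,335). The fingertips, at (322,365) and (472,365), look about 37 mm higher than the stated TCP, and both fixed views agree. I'll locate the fingertips.

```bash
python3 - <<'E'
from h import *
m=camera_model('wrist');s=observe();ms,md=camera_model('scene'),camera_model('side')
print(m['vfov'],m['k1'],m['cx'],m['cy'],ray(m,m['cx'],m['cy'])[1])
for z in(.122,.15,.16,.17):
    a=onz(m,322/1.5625,365/1.5625,z);b=onz(m,472/1.5625,365/1.5625,z)
    print(z,(a+b)/2,np.linalg.norm(a-b),proj(m,(.5417,.1454,z))*1.5625,'side',proj(md,(.5417,.1454,z)))
    e=onz(m,391/1.5625,335/1.5625,.108)
print('fin',e)
E
python3 -c "
import cv2
i=cv2.imread('pics/b4.png')[100:170,190:270];j=cv2.imread('pics/w4.png')[220:330,140:360]
import numpy as np
cv2.imwrite('pics/d.png',np.vstack([cv2.resize(i,(343,300),interpolation=2),cv2.resize(j,(343,172))]))"
```

```text
58.3839960746368 -0.007912321487843429 253.51239164055175 194.34533992429428 [ 0.08856935 -0.26447964 -0.96031557]
0.122 [0.54408154 0.13951922 0.122     ] 0.05824352111154789 [395.85903464 349.74912357] side [230.27183119 153.78055672]
0.15 [0.54034516 0.1506286  0.15      ] 0.04981666519010552 [396.06802557 379.95594927] side [230.0863452  143.54714339]
0.16 [0.53901074 0.15459623 0.16      ] 0.04680707378959039 [396.15865609 393.05407986] side [230.01859361 139.81995764]
0.17 [0.53767632 0.15856387 0.17      ] 0.04379748238907537 [396.26011208 407.71580555] side [229.95002526 136.05363474]
fin [0.53951782 0.14579641 0.108     ]
```

View pics/d.png

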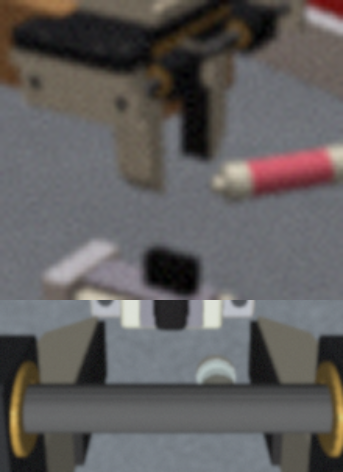

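The real fingertips are at z≈0.160, directly above the stated TCP xy, so the reported z is about 38 mm low. I'll trust the images and go down in stages, watching the force.

Call:
step_arm(commands=[[0.5, -0.2, 0, -1.5, 0, 0, 0], [0.5, -0.2, 0, -3, 0, 0, 0], [0.5, -0.2, 0, -4.5, 0, 0, 0], [0.5, -0.2, 0, -5.5, 0, 0, 0], [0.5, -0.2, 0, -5.5, 0, 0, 0]])

```text
time: 2.45
tool_pos: [0.5379, 0.1447, 0.0639]
tool_rot: [-3.139, -0.0, 1.883]
contact_force: [-0.3, 0.3, -0.7]
opening: 0.0458
grip_force: 0.0
```

Run:
```python
from h import *
s=observe()
w,_=shot('wrist','w6.png'); a,_=shot('scene','a6.png'); b,_=shot('side','b6.png')
f=lambda i:cv2.resize(i,(400,375),interpolation=cv2.INTER_CUBIC)
cv2.imwrite('pics/c6.png',np.hstack([f(w[180:340,170:342]),f(b[130:205,185:265])])[:,:,::-1])
s=observe();print(s['time'],s['tool_pos'],s['tool_rot'],s['contact_force'])
```

```text
2.6 [0.53959887 0.14498155 0.06616733] [3.13982735e+00 2.95873978e-04 1.88284784e+00] [ 1.1193938  -0.74864871 -0.38239203]
```

View pics/c6.png

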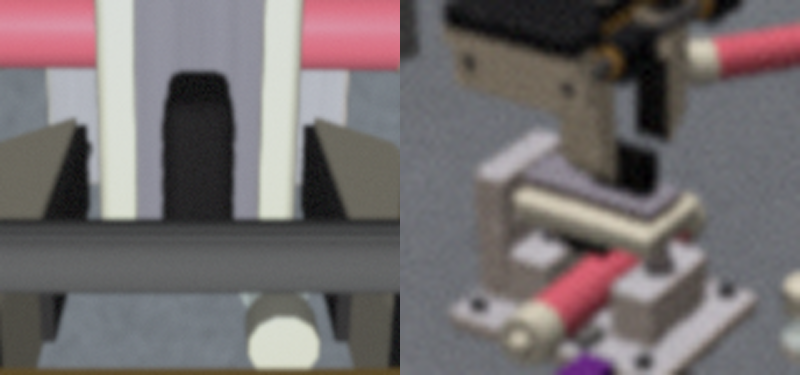

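The fin sits centred between the fingers, which are now at its top. I'll go 15 mm lower and grip.

Call:
step_arm(commands=[[0.5, 0, 0, -0.8, 0, 0, 0], [0.5, 0, 0, -1.5, 0, 0, 0], [0.5, 0, 0, -1.5, 0, 0, 0]], grip_force=25)

```text
time: 2.85
tool_pos: [0.538, 0.1447, 0.0489]
tool_rot: [-3.14, -0.0, 1.883]
contact_force: [-0.4, 0.2, -0.8]
opening: 0.046
grip_force: 0.0
```

Call:
step_arm(commands=[[0.05, 0, 0, 0, 0, 0, 0], [0.05, 0, 0, 0, 0, 0, 0], [0.05, 0, 0, 0, 0, 0, 0], [0.05, 0, 0, 0, 0, 0, 0], [0.05, 0, 0, 0, 0, 0, 0]], grip_force=25)

```text
time: 3.27
tool_pos: [0.539, 0.1449, 0.0504]
tool_rot: [3.141, 0.0, 1.883]
contact_force: [-0.3, 0.8, -0.5]
opening: 0.017
grip_force: 0.0
```

Call:
step_arm(commands=[[0.05, 0, 0, 0, 0, 0, 0], [0.05, 0, 0, -0.2, 0, 0, 0], [0.05, 0, 0, -0.4, 0, 0, 0], [0.05, 0, 0, -0.4, 0, 0, 0]])

```text
time: 3.6
tool_pos: [0.5388, 0.1448, 0.0461]
tool_rot: [3.142, 0.0, 1.883]
contact_force: [-2.0, 0.2, 5.0]
opening: 0.0132
grip_force: 25.0
```

Call:
step_arm(commands=[[0.05, 0, 0, -0.4, 0, 0, 0], [0.05, 0, 0, -0.8, 0, 0, 0], [0.05, 0, 0, -1.1, 0, 0, 0], [0.05, 0, 0, -1.3, 0, 0, 0], [0.05, 0, 0, -1.3, 0, 0, 0]], grip_force=35)

```text
time: 4.02
tool_pos: [0.5389, 0.1448, 0.0334]
tool_rot: [3.141, 0.0, 1.883]
contact_force: [-3.5, -0.7, 9.7]
opening: 0.0139
grip_force: 35.0
```

Call:
step_arm(commands=[[0.05, 0, 0, -0.1, 0, 0, 0], [0.05, 0, 0, -0.2, 0, 0, 0], [0.05, 0, 0, -0.2, 0, 0, 0]])

```text
time: 4.27
tool_pos: [0.5389, 0.1448, 0.0322]
tool_rot: [3.141, 0.0, 1.883]
contact_force: [-4.0, -0.8, 12.2]
opening: 0.0138
grip_force: 35.0
```

Call:
step_arm(commands=[[0.05, 0, 0, -0.1, 0, 0, 0], [0.05, 0, 0, -0.2, 0, 0, 0], [0.05, 0, 0, -0.2, 0, 0, 0]])

```text
time: 4.52
tool_pos: [0.5391, 0.1448, 0.032]
tool_rot: [3.14, 0.001, 1.883]
contact_force: [-9.4, -2.2, 25.8]
opening: 0.0136
grip_force: 35.0
```

The plunger is on its stop. I'll ease 1 mm and slide along the clamp's +y.

Call:
step_arm(commands=[[0.05, 0, 0, 0.1, 0, 0, 0], [0.05, -0.15, 0.48, 0.1, 0, 0, 0], [0.05, -0.31, 0.95, 0.1, 0, 0, 0], [0.05, -0.46, 1.43, 0.1, 0, 0, 0], [0.05, -0.46, 1.43, 0.1, 0, 0, 0]])

```text
time: 4.93
tool_pos: [0.5344, 0.1596, 0.0321]
tool_rot: [3.14, 0.0, 1.883]
contact_force: [-7.9, -0.2, 18.7]
opening: 0.0136
grip_force: 35.0
```

Moved 15.5 mm freely, still fully down. I'll continue to the stop.

Call:
step_arm(commands=[[0.05, -0.15, 0.48, 0, 0, 0, 0], [0.05, -0.31, 0.95, 0, 0, 0, 0], [0.05, -0.43, 1.33, 0, 0, 0, 0], [0.05, -0.46, 1.43, 0, 0, 0, 0], [0.05, -0.46, 1.43, 0, 0, 0, 0]])

```text
time: 5.35
tool_pos: [0.5308, 0.171, 0.0322]
tool_rot: [3.14, 0.004, 1.884]
contact_force: [-3.8, -12.5, 18.5]
opening: 0.0139
grip_force: 35.0
```

Call:
step_arm(commands=[[0.05, -0.03, 0.1, 0, 0, 0, 0], [0.05, -0.06, 0.2, 0, 0, 0, 0], [0.05, -0.06, 0.2, 0, 0, 0, 0]])

```text
time: 5.6
tool_pos: [0.5307, 0.1713, 0.0322]
tool_rot: [3.14, 0.007, 1.883]
contact_force: [-1.9, -19.8, 17.8]
opening: 0.0139
grip_force: 35.0
```

The sideways force rises sharply after 27.7 mm, which fits the home stop given a start of 0–4 mm. I'll check by picture that the tip shows beyond the cheek before releasing.

Run:
```python
from h import *
a,_=shot('scene','a7.png'); b,_=shot('side','b7.png')
f=lambda i:cv2.resize(i,(400,375),interpolation=cv2.INTER_CUBIC)
cv2.imwrite('pics/c7.png',np.hstack([f(a[190:265,275:355]),f(b[145:220,185:265])])[:,:,::-1])
```

```text
(no output)
```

View pics/c7.png

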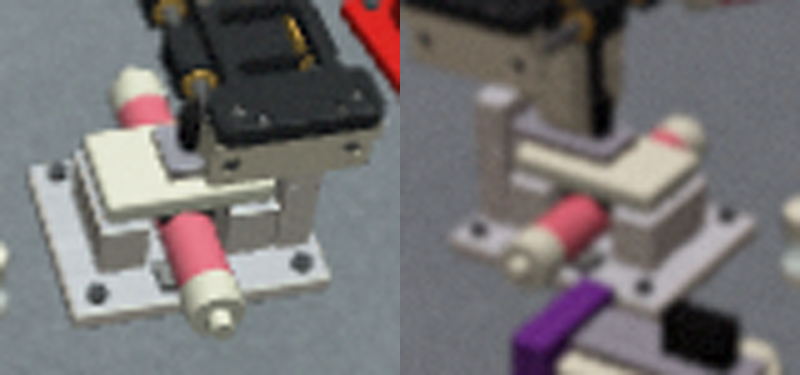

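The bolt is well forward and its rear end has left the plate's edge. I'll ease the side push, then rise a little while still gripping to see whether the slot holds it.

Call:
step_arm(commands=[[0.05, 0.05, -0.15, 0, 0, 0, 0], [0.05, 0.09, -0.28, 0.1, 0, 0, 0], [0.05, 0.09, -0.28, 0.3, 0, 0, 0], [0.05, 0.09, -0.28, 0.6, 0, 0, 0], [0.05, 0.09, -0.28, 0.8, 0, 0, 0]])

```text
time: 6.12
tool_pos: [0.5306, 0.1709, 0.0376]
tool_rot: [3.141, 0.002, 1.883]
contact_force: [7.1, -5.9, -20.1]
opening: 0.0137
grip_force: 35.0
```

The rise stopped after 5.4 mm with a 20 N upward pull, so the bolt is trapped. I'll relax the pull, open and withdraw straight up.

Call:
step_arm(commands=[[0.05, 0, 0, -0.25, 0, 0, 0], [0.05, 0, 0, -0.3, 0, 0, 0], [0.4, 0, 0, -0.3, 0, 0, 0], [0.4, 0, 0, -0.3, 0, 0, 0], [0.4, 0, 0, -0.3, 0, 0, 0]])

```text
time: 6.53
tool_pos: [0.5299, 0.1729, 0.0348]
tool_rot: [3.142, -0.0, 1.883]
contact_force: [0.0, -0.5, 0.1]
opening: 0.0292
grip_force: 0.0
```

Call:
step_arm(commands=[[0.4, 0, 0, 0, 0, 0, 0], [0.4, 0, 0, 0, 0, 0, 0]])

```text
time: 6.7
tool_pos: [0.5299, 0.1729, 0.035]
tool_rot: [-3.142, -0.0, 1.883]
contact_force: [0.4, -0.6, 0.2]
opening: 0.0364
grip_force: 0.0
```

Call:
step_arm(commands=[[0.4, 0, 0, 1, 0, 0, 0], [0.4, 0, 0, 3, 0, 0, 0], [0.4, 0, 0, 6, 0, 0, 0], [0.4, 0, 0, 9, 0, 0, 0], [0.4, 0, 0, 12, 0, 0, 0]])

```text
time: 7.12
tool_pos: [0.5297, 0.1728, 0.1571]
tool_rot: [3.141, -0.0, 1.883]
contact_force: [0.3, -0.5, -0.5]
opening: 0.0367
grip_force: 0.0
```

Call:
step_arm(commands=[[0.4, -2, 1, 3, 0, 0, 0], [0.4, -5, 3, 5, 0, 0, 0], [0.4, -8, 5, 5, 0, 0, 0], [0.4, -8, 5, 5, 0, 0, 0]])

```text
time: 7.45
tool_pos: [0.4461, 0.2255, 0.2077]
tool_rot: [3.14, -0.002, 1.886]
contact_force: [1.1, 1.0, -0.9]
opening: 0.0367
grip_force: 0.0
```

Run:
```python
from h import *
s=observe();print(s['time'],s['tool_pos'],s['contact_force'])
a,_=shot('scene','a8.png'); b,_=shot('side','b8.png')
f=lambda i:cv2.resize(i,(400,375),interpolation=cv2.INTER_CUBIC)
cv2.imwrite('pics/c8.png',np.hstack([f(a[190:265,275:355]),f(b[145:220,185:265])])[:,:,::-1])
```

```text
7.45 [0.44610615 0.22549277 0.20766668] [ 1.09394944  1.01018379 -0.90477185]
```

View pics/c8.png

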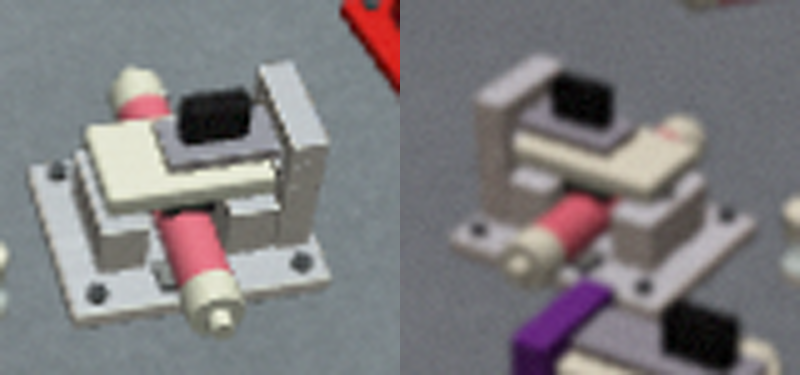

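The plunger stays down with the bolt in the slot: fin top at scene (318,209) and side (221.6,161.4). I'll check the travel numerically.

Run:
```python
from h import *
y=np.array([-.307,.952,0])
for n,u0,u1 in(('scene',(307.6,207.2),(318,209.3)),('side',(230.6,159.8),(221.6,161.4))):
    m=camera_model(n);d=onz(m,*u1,.095)-onz(m,*u0,.108);print(n,d@y,d)
# tip beyond cheek? predicted pixel of tip side in side of cheek
```

```text
scene 0.0268536429318644 [-0.00888343  0.02534289 -0.013     ]
side 0.028347709566865678 [-0.00744955  0.02737468 -0.013     ]
```

```bash
python3 -c "
from cell import *
print(hand_in())"
```

```text
the job is handed in; nothing more can be done
None
```

I pressed the loaded clamp's plunger down to its stop and slid the keeper bolt in until it stopped (27.7 mm of travel, start position not known exactly); it held against a 20 N upward pull and stayed down after release, and I handed the job in at about 7.5 s without touching the empty clamp.

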